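# Push the socket case into its corner and the green jar into its ring

## Robot

A 6-joint arm with a two-finger parallel gripper is mounted at the origin on the work surface. World frame = base frame: x ahead of the robot, y to its left, z up, the work surface at z = 0. Lengths are in mm, angles in degrees, forces in N, time in s.
With the tool pointing down it reaches from about 300 to 850 mm from the base axis. Payload 4.2 kg.
Tool frame: the origin (TCP) lies on the centre line of the jaws, within the pads' length; the fingertips stand 14 mm ahead of it and the grasp point (between the pads) lies 5 mm behind it; z points along the fingers, y is the line along which they close (so a half turn about z gives the same grasp; the last joint's range is limited). The gripper opens to 91 mm and grips with 3 to 60 N. Pads are 32 mm wide; open, the fingers measure 118 mm over their backs; the gripper's body (76 mm by 178 mm) begins 60 mm behind the grasp point.
Start: joints at [74.656, 18.312, 89.639, -0, 72.044, -1.146], TCP at [141.032, 557.451, 227.976] pointing down, gripper open.
Joint ranges: [-177.97, 177.97], [-48.28, 115.42], [12.27, 149.76], [-77.06, 257.06], [2.81, 150.46], [-146.56, 146.56]. Speed limits (degrees/s): [147.25, 147.25, 180, 180, 180, 180].

## Interface

Orientations are given as [roll, pitch, yaw] about the fixed x, y, z axes, in that order (R = Rz(yaw) Ry(pitch) Rx(roll)).
In Python, from workcell import * gives the robot as it stands. The module is installed in compiled form; this text tells all that it offers.
- The arm moves only by the shell command python3 -m crank 'ROWS' [FORCE]. ROWS is JSON, a list of rows, each an object of numbers: "grip": the finger opening in m, from 0 to 0.0912; "x", "y", "z": the shift along the tool's x, y, z in m; "yaw": the turn about the tool's z in rad. In form: [{"grip": .., "x": .., "y": .., "z": .., "yaw": ..}, ...]. A call has exactly 5 rows; each row is the pose to reach, as a shift and turn from the pose commanded when the call began, along the tool's axes at that moment; what a row does not reach only later rows make up. A row lasts 1/12 s, in which the tool goes at most 41.7 mm and 7.16 degrees, less where a joint would pass 70% of its speed; a pose out of reach is approached as far as the arm can. A call with a gripper value outside its range is refused whole. The fingers move at their own pace and stop on an object; FORCE is the grip in N (left out, the last holds). Time passes only in rows, so rows that repeat a pose let the fingers close, or fill a call up. It gives the time, the measured TCP pose, the force, the opening and the grip force at its end, in the units of the state.
- state(): the state, without advancing time (a new reading comes with each control period).
- grab_frame(name): name is "scene" or "top" or "wrist"; returns the picture (400x640x3 uint8, red, green, blue); there is no depth.
- camera_model(name): a dict with "intrinsics" (3x3 intrinsics, pixels), "distortion" ([k1, k2, p1, p2, k3] as OpenCV has them; the pictures are not rectified), "R" (3x3) and "t" (3): a world point X has camera coordinates R X + t. Camera axes: x right, y down, z forward; pixel columns grow to the right and rows downward; lengths in mm; the calibration is good to about 2 mm. A picture is of the moment at which its call begins: read the wrist's pose just before it. camera_model takes no time and is no camera call; for the wrist camera it gives the pose at the moment of the call.
- job_done(): hands the job in; it is judged then, once.
The state is a dict: "time_s": time; "qpos": joint angles; "qvel": joint speeds; "effort": joint torques, N m; "ee_pos": TCP position; "ee_rot": TCP orientation; "force": force on the tool from outside, world axes, zero at the start; "torque": the same for the moment, N m; "gripper_width": finger opening in mm; "gripper_force": force on a finger pad.
Only numpy, scipy, OpenCV 4.12 (cv2) and the standard library are available. Lean on these libraries where they do the work, as an engineer would, in place of code of your own. Each camera call takes 0.05 s, during which the arm holds its last target. There are 200 camera calls.

## Task

Put the shelf back in order by pushing only, with nothing gripped, picked up or tipped: push the chrome socket-set case along the shelf until it sits fully home in the corner of the wooden stop, flat against both the long batten at its back and the short block at its left end, and gently push the green glass jar along the shelf until its foot stands wholly inside the yellow painted ring. Leave everything else where it stands, including the turntable.

Things in the scene. Friction and masses are not known exactly. Their poses are not given: they have to be found in the camera images.
- case: the chrome socket-set case, a closed loose flat box with dark trim, 110 (x) by 200 (y) by 45 mm high, 0.5 to 1 kg. Origin: centre of its underside; +x face: back, +y face: left end. It starts clear of the stop, up to 0.3 rad askew to it, and must slide 100 to 170 mm back and 30 to 110 mm left; the shelf is open in front of it and at its right end.
- stop: the fixed L-shaped wooden stop, 30 mm high. Long batten 20 mm (x) by 360 mm (y) centred on the origin (at shelf height); its front face, for the case's back, lies at x = -10 mm and looks to -x. Short block 20 mm wide (y) at its +y end, from x = -110 mm to -10 mm; its inner face, for the case's left end, lies at y = +150 mm and looks to -y.
- nook (a point): the inner corner of the wooden stop at shelf height, where batten face and block face meet; axes as stop. With the case fully home its origin lies at x = -55 mm, y = -100 mm in this frame with the axes parallel.
- green_jar: the green glass jar with green screw-on lid, loose, round, upright: body radius 36 mm up to 52 mm height, lid radius 32 mm, 78 mm high over the lid, about 0.25 to 0.45 kg. Origin: centre of its underside. Its path to the ring is open shelf.
- ring: the yellow ring painted flat on the shelf (no height to speak of), inner radius 52 mm, outer radius 60 mm, fixed. Origin: its centre. The empty ring starts clear of both jars.
- amber_jar: a bystander: amber (brown) glass jar of the same shape and size as the green one but with a brass-coloured lid, loose; the two may stand in either order. Origin: centre of its underside. Leave it.
- red_cup (a point): centre of the mouth of the red cup, one of six cups fixed on the white plastic turntable (radius 125 mm, 82 mm high with the cups, this point 82 mm from its axis), which turns freely by hand. A bystander. Leave it.
- screwdriver: a bystander: ratchet screwdriver with red handle, 210 mm long, lying loose on the shelf. Leave it.
- tape_measure: a bystander: yellow tape measure, 65 by 35 by 60 mm high, loose, between the robot and the case, to the left. Leave it.
- sanding_block: a bystander: cork sanding block, 100 by 60 by 28 mm high, loose, near the robot on its right. Leave it.

How it is judged:
By the outcome, as a careful person would: the job done as asked, in the order asked, and still so for the second after the job is handed in, with the robot touching nothing.
It also fails if it takes over 64 s, if anything falls off the work surface, if the arm or the gripper's body presses on something with over 40 N, if the wrist force passes 120 N, or if a joint passes its speed limit or range.

## Working session

There is one attempt and no reset: what is moved stays moved. The work goes in short steps, Python scripts to look and compute and a shell command to move; the robot and the scene stay as the last step left them, time stands still between calls to the robot, and variables do not carry over. Pictures are saved under pics/ and viewed, at most 10 in all, crops included, and the job is handed in when it is done.

```bash
mkdir -p pics
python3 - <<'E'
from workcell import *
import cv2
for n in ("scene","top"):
    cv2.imwrite(f"pics/{n}0.png",grab_frame(n)[:,:,::-1])
    m=camera_model(n); print(n,m["R"],m["t"],m["intrinsics"],m["distortion"])
s=state(); print(s["time_s"],s["ee_pos"],s["ee_rot"],s["gripper_width"])
E
```

```text
scene [[-0.68538865  0.72817272  0.00262516]
 [ 0.46497474  0.44042371 -0.76800094]
 [-0.56039351 -0.5251585  -0.64044333]] [ 294.45779047 -164.61999967 1755.71645493] [[484.31721299   0.         329.96613306]
 [  0.         484.31721299 205.82484891]
 [  0.           0.           1.        ]] [-0.10935848  0.          0.          0.          0.        ]
top [[-0.02877872 -0.99953335 -0.01024008]
 [-0.99685252  0.02945559 -0.07360313]
 [ 0.07387041  0.00808965 -0.99723504]] [  72.95484407  486.71652053 1442.74109185] [[447.28634109   0.         320.52917248]
 [  0.         447.28634109 204.97880222]
 [  0.           0.           1.        ]] [0.0406004 0.        0.        0.        0.       ]
0.1 [140.89319354 557.03978014 227.19957192] [-1.79909314e+02 -3.32537478e-03  1.65802030e+02] 90.85628409764382
```

View pics/scene0.png

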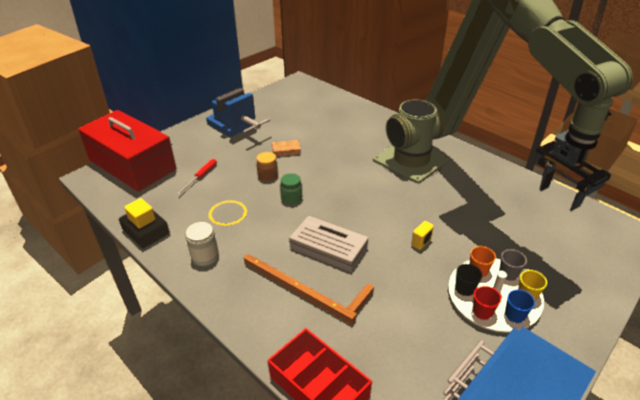

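View pics/top0.png

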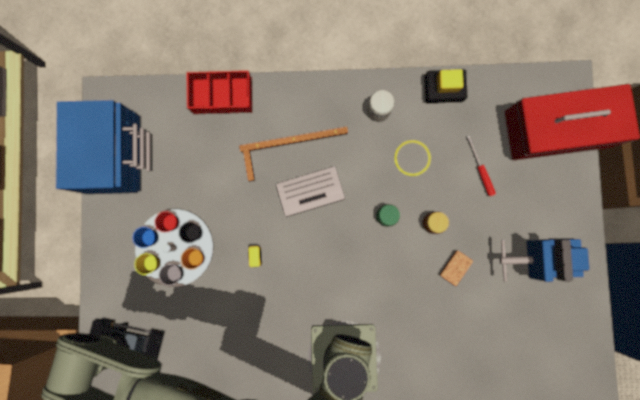

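The scene view shows the case near (330,243), stop (310,285), green jar (291,189), amber jar (267,166) and ring (228,212). The top view has them at (310,191), (295,140), (388,215), (437,222) and (413,158), with the tape measure at (254,256).

```bash
cat > h.py <<'E'
from workcell import *
import cv2, numpy as np
def ray(m,px):
    p=cv2.undistortPoints(np.array(px,float).reshape(-1,1,2),m["intrinsics"],np.array(m["distortion"]))[:,0]
    R=np.array(m["R"]);t=np.array(m["t"]).ravel()
    return -R.T@t,(np.c_[p,np.ones(len(p))])@R
def cast(m,px,z):
    c,d=ray(m,px); return c+d*((z-c[2])/d[:,2])[:,None]
def tri(m1,p1,m2,p2):
    c1,d1=ray(m1,[p1]);c2,d2=ray(m2,[p2]);d1=d1[0];d2=d2[0]
    s=np.linalg.lstsq(np.c_[d1,-d2],c2-c1,rcond=None)[0]
    return (c1+s[0]*d1+c2+s[1]*d2)/2, np.linalg.norm(c1+s[0]*d1-c2-s[1]*d2)
def proj(m,X):
    return cv2.projectPoints(np.array(X,float).reshape(-1,1,3),cv2.Rodrigues(np.array(m["R"]))[0],np.array(m["t"],float),m["intrinsics"],np.array(m["distortion"]))[0][:,0]
def mask(im,lo,hi,box=None):
    h=cv2.inRange(cv2.cvtColor(im,cv2.COLOR_RGB2HSV),np.array(lo),np.array(hi))
    if box:
        k=np.zeros_like(h);x0,y0,x1,y1=box;k[y0:y1,x0:x1]=255;h&=k
    return h
def big(m):
    c=max(cv2.findContours(m,cv2.RETR_EXTERNAL,cv2.CHAIN_APPROX_NONE)[0],key=cv2.contourArea); return c
E
python3 - <<'E'
from h import *
np.set_printoptions(precision=1,suppress=True)
im=cv2.cvtColor(cv2.imread("pics/top0.png"),cv2.COLOR_BGR2RGB)
hsv=cv2.cvtColor(im,cv2.COLOR_RGB2HSV)
m=camera_model("top")
for n,p in dict(case=(290,190),case2=(333,180),shelf=(300,240),shelf2=(370,170),stop=(295,140),green=(388,215),amber=(437,222),ring=(396,160),tape=(254,256)).items(): print(n,hsv[p[1],p[0]])
st=big(mask(im,(5,110,60),(22,255,255),(225,115,360,190)))
print("stop area",cv2.contourArea(st), cv2.approxPolyDP(st,3,True)[:,0].tolist())
print(cast(m,cv2.approxPolyDP(st,3,True)[:,0],30)[:,:2])
ca=big(mask(im,(0,0,125),(180,80,255),(265,155,355,225)))
r=cv2.minAreaRect(ca);print("case",r); b=cv2.boxPoints(r);print(cast(m,b,45)[:,:2])
ri=mask(im,(20,100,100),(35,255,255),(390,135,436,180));e=cv2.fitEllipse(cv2.findNonZero(ri));c=big(ri);print("ring",cast(m,[cv2.fitEllipse(c)[0]],0))
for n,lo,hi,bx in (("green",(50,60,20),(90,255,255),(370,198,405,235)),("amber",(10,90,60),(30,255,255),(420,205,455,240))):
    c=big(mask(im,lo,hi,bx));(x,y),rr=cv2.minEnclosingCircle(c);print(n,x,y,rr,cast(m,[(x,y)],78)[0])
c=big(mask(im,(20,100,100),(35,255,255),(240,235,268,275)));print("tape",cast(m,cv2.boxPoints(cv2.minAreaRect(c)),60)[:,:2])
v=cv2.resize(im[110:245,225:465],None,fx=3.3,fy=3.3,interpolation=cv2.INTER_CUBIC)
for cc,col in((ca,(255,0,0)),(st,(0,0,255))):
    cv2.polylines(v,[((cc-[225,110])*3.3+1.6).astype(np.int32)],True,col,1)
cv2.imwrite("pics/ov.png",v[:,:,::-1])
E
```

```text
case [ 10  34 158]
case2 [ 12  31 188]
shelf [ 17  33 149]
shelf2 [ 19  32 153]
stop [ 15 154 181]
green [ 66  90 131]
amber [ 23 134 202]
ring [ 28 135 192]
tape [ 31 158 206]
stop area 761.0 [[346, 128], [241, 145], [248, 179], [253, 179], [251, 149], [341, 134]]
[[738.  -32. ]
 [692.2 313.1]
 [579.5 292.2]
 [579.  276. ]
 [678.  280.7]
 [718.7 -15.1]]
case ((309.5, 189.5), (69.0, 89.0), 90.0)
[[654.  233.4]
 [645.2 -54.2]
 [422.6 -46.6]
 [430.9 237.8]]
ring [[ 638.7 -249.3    0. ]]
green 387.3302001953125 214.9339599609375 11.101686477661133 [ 446.9 -149.2   78. ]
amber 436.33758544921875 222.48089599609375 11.98873233795166 [ 419.1 -299.8   78. ]
tape [[365.1 293.1]
 [366.6 253.5]
 [299.6 250.2]
 [298.2 289.7]]
```

View pics/ov.png

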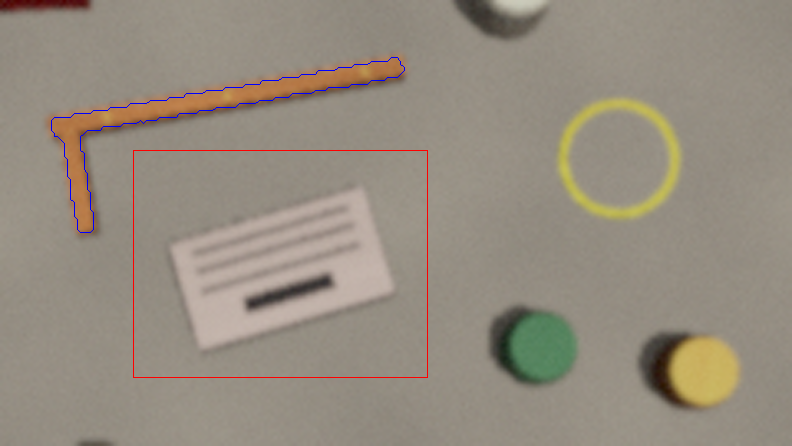

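The crop shows the case with top corners near (172,242), (362,187), (393,290) and (203,349) in crop pixels. The red outline means the case mask also took in shelf, so it needs a brighter threshold. The blue stop outline fits well.

Run:
```python
from h import *
np.set_printoptions(precision=1,suppress=True)
ld=lambda f:cv2.cvtColor(cv2.imread(f),cv2.COLOR_BGR2RGB)
im=ld("pics/top0.png");sc=ld("pics/scene0.png")
m=camera_model("top");ms=camera_model("scene")
def quad(c): return cv2.boxPoints(cv2.minAreaRect(c))
k=cv2.morphologyEx(mask(im,(0,0,168),(180,60,255),(265,155,355,225)),cv2.MORPH_CLOSE,np.ones((9,9)))
ca=big(k);b=quad(ca);w=cast(m,b,45);print("case px",b.tolist(),"\n",w[:,:2],"centre",w.mean(0)[:2],"sides",np.linalg.norm(np.diff(w,axis=0),axis=1))
e=[w[1]-w[0],w[2]-w[1]];L=max(e,key=np.linalg.norm);a=np.degrees(np.arctan2(L[1],L[0]));print("case yaw",a-90)
# stop
sm=mask(im,(5,110,60),(22,255,255),(225,115,360,190))
P=cast(m,np.argwhere(sm>0)[:,::-1],30)[:,:2]
d0=np.radians(7.8)
for i in range(3):
    X=np.array([np.cos(d0),np.sin(d0)]);Y=np.array([-X[1],X[0]])
    u,v=P@X,P@Y
    bat=(v<v.max()-40)&(v>v.min()+10)
    f=np.polyfit(v[bat],u[bat],1); d0-=np.arctan(f[0])
X=np.array([np.cos(d0),np.sin(d0)]);Y=np.array([-X[1],X[0]]);u,v=P@X,P@Y
bat=(v<v.max()-40)&(v>v.min()+10);blk=u<np.median(u[bat])-25
print("stop yaw",np.degrees(d0),"bat u mean,len",u[bat].mean(),np.ptp(u[bat]),"v range",v.min(),v.max(),"blk v",v[blk].mean(),np.ptp(v[blk]),"u min",u.min())
n_=(u[bat].mean()-10)*X+(v[blk].mean()-10)*Y
print("nook",n_, "goal", n_-55*X-100*Y)
# scene heights
for n,lo,hi,bs,bt in (("green",(50,60,20),(90,255,255),(275,165,308,210),(370,198,405,235)),("amber",(8,120,60),(30,255,255),(250,145,282,185),(420,205,455,240))):
    c=big(mask(sc,lo,hi,bs));x,y,ww,hh=cv2.boundingRect(c);c2=big(mask(im,lo,hi,bt));p,r=cv2.minEnclosingCircle(c2)
    g=cast(m,[p],78)[0]; print(n,"bbox",x,y,ww,hh,"tri lid:",tri(m,p,ms,(x+ww/2,y+0.22*hh)), "proj lid",proj(ms,g))
k=cv2.morphologyEx(mask(sc,(0,0,150),(180,60,255),(280,205,380,280)),cv2.MORPH_CLOSE,np.ones((9,9)))
hull=cv2.convexHull(big(k));print("scene case hull",cv2.approxPolyDP(hull,3,True)[:,0].tolist(),"proj",proj(ms,w).tolist())
```

```text
case px [[275.8807678222656, 183.935791015625], [334.6880798339844, 166.2935791015625], [344.1284484863281, 197.761474609375], [285.3211364746094, 215.4036865234375]] 
 [[558.8 200.3]
 [610.4   9.3]
 [507.6 -17.8]
 [456.5 172.2]] centre [533.3  91. ] sides [197.8 106.2 196.8]
case yaw -164.89454615286502
stop yaw 8.31571166094408 bat u mean,len 719.5606708944608 22.52653625531707 v range -140.49375891469438 215.0623608075727 blk v 196.57581115938993 20.342305429650878 u min 610.1995451168474
nook [675.1 287.2] goal [635.2 180.3]
green bbox 281 174 19 13 tri lid: (array([ 448.3, -149.7,   89.8]), np.float64(5.762445214682625)) proj lid [[292.  179.8]]
amber bbox 257 145 25 37 tri lid: (array([ 417.3, -291.9,  100.2]), np.float64(4.356076123674117)) proj lid [[267.5 158. ]]
scene case hull [[351, 257], [305, 221], [309, 217], [365, 234]] proj [[351.1729749968145, 260.82564288201695], [288.95172548281613, 236.91803259914374], [307.84167869641624, 215.4966359373147], [367.4847578402613, 236.98777584855515]]
```

```bash
cat > go.py <<'E'
# usage: go.py world_x y z yawdeg -> shift in tool axes (m, rad)
import sys; from h import *
from scipy.spatial.transform import Rotation as Ro
def rel(x,y,z,yaw):
    s=state();R=Ro.from_euler("xyz",s["ee_rot"],degrees=True)
    d=R.inv().apply(np.array([x,y,z])-s["ee_pos"])/1000
    w=np.radians((s["ee_rot"][2]-yaw+180)%360-180)
    print("t %.2f pos %s yaw %.1f F %s q6 %.0f | shift %s yaw %.3f"%(s["time_s"],np.round(s["ee_pos"],1),s["ee_rot"][2],np.round(s["force"],1),s["qpos"][5],np.round(d,4),w))
def stop(u,v,yaw=8.3):
    c,k=np.cos(np.radians(yaw)),np.sin(np.radians(yaw));return c*u-k*v,k*u+c*v
if __name__=="__main__": rel(*map(float,sys.argv[1:]))
E
python3 -m crank '[{"grip":0.0912,"x":-0.028,"y":-0.028,"z":0,"yaw":-0.1},{"grip":0.0912,"x":-0.056,"y":-0.056,"z":0,"yaw":-0.2},{"grip":0.0912,"x":-0.084,"y":-0.084,"z":0,"yaw":-0.3},{"grip":0.0912,"x":-0.112,"y":-0.112,"z":0,"yaw":-0.393},{"grip":0.0912,"x":-0.14,"y":-0.14,"z":0,"yaw":-0.393}]'
python3 go.py 423 77 120 188.3
```

```text
time_s: 0.52
ee_pos: [242.7, 385.5, 227.5]
ee_rot: [-180.0, -0.0, -171.4]
force: [0.5, 0.5, 0.9]
gripper_width: 91.1
gripper_force: 0.0
t 0.52 pos [242.7 385.5 227.5] yaw -171.4 F [0.5 0.5 0.9] q6 -42 | shift [-0.1324 -0.3318  0.1077] yaw 0.004
```

```bash
python3 -m crank '[{"grip":0.0912,"x":-0.013,"y":-0.033,"z":0,"yaw":0},{"grip":0.0912,"x":-0.026,"y":-0.066,"z":0,"yaw":0},{"grip":0.0912,"x":-0.04,"y":-0.1,"z":0,"yaw":0},{"grip":0.0912,"x":-0.053,"y":-0.133,"z":0.01,"yaw":0},{"grip":0.0912,"x":-0.066,"y":-0.166,"z":0.02,"yaw":0}]' >/dev/null
python3 -m crank '[{"grip":0.0912,"x":-0.013,"y":-0.033,"z":0.01,"yaw":0},{"grip":0.0912,"x":-0.026,"y":-0.066,"z":0.02,"yaw":0},{"grip":0.0912,"x":-0.04,"y":-0.1,"z":0.03,"yaw":0},{"grip":0.0912,"x":-0.053,"y":-0.133,"z":0.04,"yaw":0},{"grip":0.0912,"x":-0.066,"y":-0.166,"z":0.05,"yaw":0}]' >/dev/null
python3 - <<'E'
from h import *
cv2.imwrite("pics/w1.png",grab_frame("wrist")[:,:,::-1])
m=camera_model("wrist"); print(np.round(-m["R"].T@m["t"]),np.round(m["R"],2))
E
python3 go.py 423 77 26 188.3
```

```text
[354.  62. 314.] [[-0.14  0.99 -0.01]
 [ 0.96  0.14  0.25]
 [ 0.25  0.03 -0.97]]
t 1.40 pos [423.7  71.7 155.8] yaw -171.8 F [ 1.5 -2.6 -1.9] q6 -90 | shift [-0.0002  0.0059  0.1298] yaw -0.002
```

View pics/w1.png

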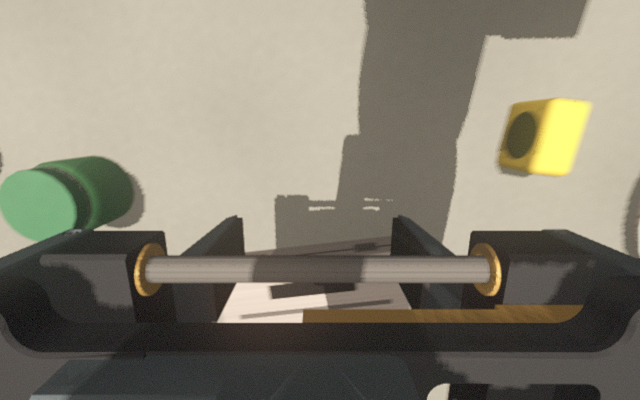

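The wrist view looks back from the robot side. It shows the case's front edge at about row 245 between the fingers, the green jar at (60,195) and the tape measure at (545,135), and the space below the fingers is clear.

```bash
python3 -m crank '[{"grip":0.0912,"x":0,"y":0.002,"z":0.035,"yaw":0},{"grip":0.0912,"x":0,"y":0.004,"z":0.07,"yaw":0},{"grip":0.0912,"x":0,"y":0.006,"z":0.1,"yaw":0},{"grip":0.0912,"x":0,"y":0.006,"z":0.12,"yaw":0},{"grip":0.0912,"x":0,"y":0.006,"z":0.13,"yaw":0}]' 
for i in 1; do python3 -m crank '[{"grip":0.0912,"x":-0.008,"y":0,"z":0,"yaw":0},{"grip":0.0912,"x":-0.016,"y":0,"z":0,"yaw":0},{"grip":0.0912,"x":-0.024,"y":0,"z":0,"yaw":0},{"grip":0.0912,"x":-0.032,"y":0,"z":0,"yaw":0},{"grip":0.0912,"x":-0.04,"y":0,"z":0,"yaw":0}]'; done
python3 go.py 423 77 26 188.3
python3 -m crank '[{"grip":0.0912,"x":-0.008,"y":0,"z":0,"yaw":0},{"grip":0.0912,"x":-0.016,"y":0,"z":0,"yaw":0},{"grip":0.0912,"x":-0.024,"y":0,"z":0,"yaw":0},{"grip":0.0912,"x":-0.032,"y":0,"z":0,"yaw":0},{"grip":0.0912,"x":-0.04,"y":0,"z":0,"yaw":0}]'
cat > look.py <<'E'
from h import *
from go import stop
import sys
np.set_printoptions(precision=1,suppress=True)
im=grab_frame("top");m=camera_model("top")
k=cv2.morphologyEx(mask(im,(0,0,168),(180,60,255),(225,125,365,225)),cv2.MORPH_CLOSE,np.ones((9,9)))
try:
    ca=big(k);b=cv2.boxPoints(cv2.minAreaRect(ca));w=cast(m,b,45)[:,:2];e=[w[1]-w[0],w[2]-w[1]];L=max(e,key=np.linalg.norm)
    a=np.radians(8.3);C=w.mean(0)
    print("case uv",C@[np.cos(a),np.sin(a)],C@[-np.sin(a),np.cos(a)],"yaw",(np.degrees(np.arctan2(L[1],L[0])))%180-90,"sides",[np.linalg.norm(x) for x in e])
except ValueError: print("no case")
if len(sys.argv)>1: cv2.imwrite(f"pics/{sys.argv[1]}.png",cv2.resize(im[105:255,225:465],None,fx=3.3,fy=3.3,interpolation=cv2.INTER_CUBIC)[:,:,::-1])
E
python3 look.py a1; python3 go.py 423 77 26 188.3
```

```text
time_s: 1.82
ee_pos: [418.0, 83.7, 25.3]
ee_rot: [-180.0, -0.3, -171.7]
force: [-0.1, 0.1, -0.0]
gripper_width: 91.1
gripper_force: 0.0
time_s: 2.23
ee_pos: [460.0, 90.0, 28.7]
ee_rot: [180.0, -0.1, -171.6]
force: [-4.5, 0.7, 2.6]
gripper_width: 91.4
gripper_force: 2.2
t 2.23 pos [460.   90.   28.7] yaw -171.6 F [-4.5  0.7  2.6] q6 -89 | shift [ 0.0385 -0.0075  0.0027] yaw 0.001
time_s: 2.65
ee_pos: [498.4, 95.2, 28.0]
ee_rot: [-180.0, -0.2, -171.7]
force: [-5.9, -0.8, 4.5]
gripper_width: 91.1
gripper_force: 3.3
case uv 577.0508492479487 6.242088909380127 yaw 8.36406269991393 sides [np.float64(197.27004771016354), np.float64(107.27116177218927)]
t 2.70 pos [501.3  95.6  28.1] yaw -171.7 F [ 0.7  0.4 -1.4] q6 -89 | shift [ 0.0801 -0.0071  0.0021] yaw -0.000
```

View pics/a1.png

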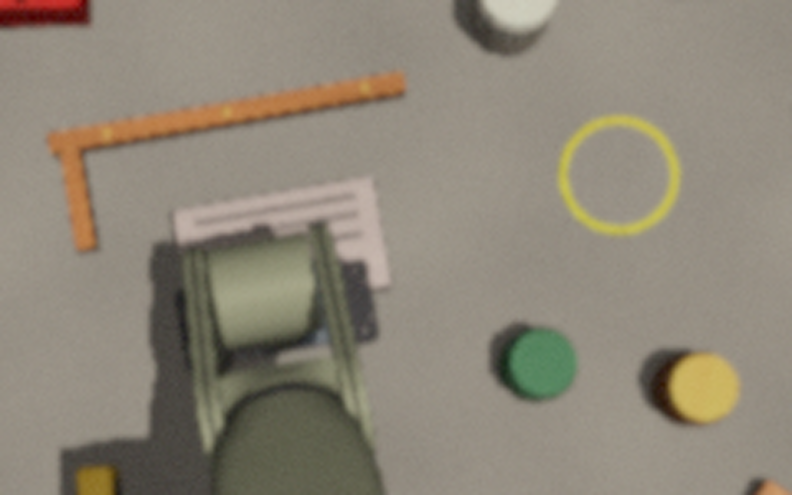

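The crop shows the case square to the batten (yaw 8.4°) and about 75 mm in front of it, with both jars undisturbed. I'll keep pushing back.

```bash
python3 -m crank '[{"grip":0.0912,"x":-0.008,"y":0,"z":0.001,"yaw":0},{"grip":0.0912,"x":-0.016,"y":0,"z":0.002,"yaw":0},{"grip":0.0912,"x":-0.024,"y":0,"z":0.002,"yaw":0},{"grip":0.0912,"x":-0.032,"y":0,"z":0.002,"yaw":0},{"grip":0.0912,"x":-0.04,"y":0,"z":0.002,"yaw":0}]' >/dev/null
python3 -m crank '[{"grip":0.0912,"x":-0.004,"y":0,"z":0,"yaw":0},{"grip":0.0912,"x":-0.008,"y":0,"z":0,"yaw":0},{"grip":0.0912,"x":-0.012,"y":0,"z":0,"yaw":0},{"grip":0.0912,"x":-0.016,"y":0,"z":0,"yaw":0},{"grip":0.0912,"x":-0.02,"y":0,"z":0,"yaw":0}]'
python3 look.py; python3 go.py 423 77 26 188.3
python3 -m crank '[{"grip":0.0912,"x":-0.002,"y":0,"z":0,"yaw":0},{"grip":0.0912,"x":-0.004,"y":0,"z":0,"yaw":0},{"grip":0.0912,"x":-0.006,"y":0,"z":0,"yaw":0},{"grip":0.0912,"x":-0.008,"y":0,"z":0,"yaw":0},{"grip":0.0912,"x":-0.01,"y":0,"z":0,"yaw":0}]'
python3 look.py; python3 go.py 423 77 26 188.3
```

```text
time_s: 3.53
ee_pos: [558.5, 104.1, 25.8]
ee_rot: [180.0, -0.1, -171.7]
force: [-4.2, -0.5, 0.7]
gripper_width: 91.5
gripper_force: 2.3
case uv 638.1118387523467 6.62505970694133 yaw 8.673789488091629 sides [np.float64(196.8591017378779), np.float64(107.04045339493916)]
t 3.58 pos [559.9 104.3  25.9] yaw -171.7 F [-2.3 -0.3 -1.9] q6 -89 | shift [ 0.1394 -0.0072 -0.0003] yaw 0.000
time_s: 4.0
ee_pos: [568.5, 105.6, 25.9]
ee_rot: [180.0, -0.0, -171.7]
force: [-4.9, -0.8, 0.3]
gripper_width: 91.2
gripper_force: 2.4
case uv 647.5318569038411 6.453981489022848 yaw 8.23050485746775 sides [np.float64(196.38986023078996), np.float64(104.14274932904603)]
t 4.05 pos [569.3 105.7  25.9] yaw -171.7 F [-2.7 -0.4  0.4] q6 -89 | shift [ 0.1489 -0.0072 -0.0002] yaw 0.000
```

```bash
python3 -m crank '[{"grip":0.0912,"x":-0.001,"y":0,"z":0,"yaw":0},{"grip":0.0912,"x":-0.002,"y":0,"z":0,"yaw":0},{"grip":0.0912,"x":-0.003,"y":0,"z":0,"yaw":0},{"grip":0.0912,"x":-0.004,"y":0,"z":0,"yaw":0},{"grip":0.0912,"x":-0.005,"y":0,"z":0,"yaw":0}]' | grep -E "pos|force"
python3 -m crank '[{"grip":0.0912,"x":-0.001,"y":0,"z":0,"yaw":0},{"grip":0.0912,"x":-0.002,"y":0,"z":0,"yaw":0},{"grip":0.0912,"x":-0.003,"y":0,"z":0,"yaw":0},{"grip":0.0912,"x":-0.003,"y":0,"z":0,"yaw":0},{"grip":0.0912,"x":-0.003,"y":0,"z":0,"yaw":0}]' | grep -E "pos|force"
python3 look.py a2; python3 go.py 423 77 26 188.3
```

```text
ee_pos: [573.5, 106.3, 25.9]
force: [-5.0, -1.3, 0.3]
gripper_force: 2.4
ee_pos: [577.0, 106.9, 25.9]
force: [-2.5, -0.5, -0.1]
gripper_force: 1.7
case uv 657.1755307384552 6.3401261295453315 yaw 8.494071522762283 sides [np.float64(196.33852412942184), np.float64(105.0700978439329)]
t 4.93 pos [577.  106.9  25.9] yaw -171.7 F [-2.5 -0.6 -0.5] q6 -89 | shift [ 0.1567 -0.0073 -0.0002] yaw 0.000
```

View pics/a2.png

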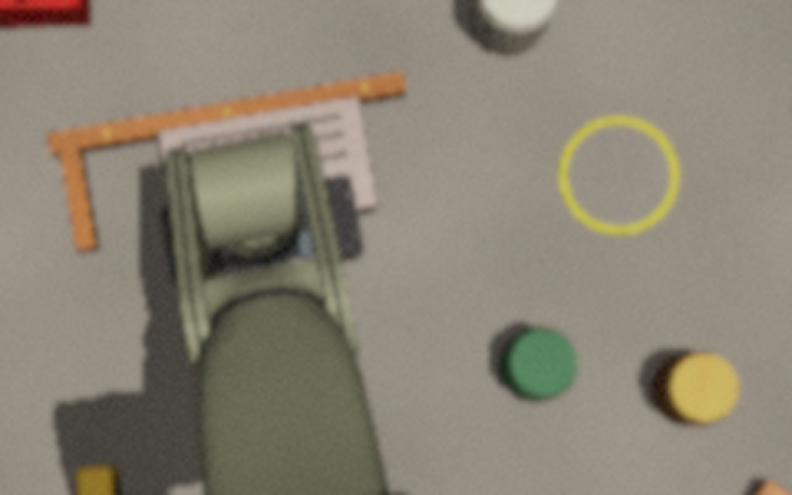

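The case is within a few millimetres of the batten and its left end is well clear of the short block. I'll go on in 1 mm steps until I feel contact.

```bash
for k in 1 2 ; do python3 -m crank '[{"grip":0.0912,"x":-0.001,"y":0,"z":0,"yaw":0},{"grip":0.0912,"x":-0.002,"y":0,"z":0,"yaw":0},{"grip":0.0912,"x":-0.003,"y":0,"z":0,"yaw":0},{"grip":0.0912,"x":-0.003,"y":0,"z":0,"yaw":0},{"grip":0.0912,"x":-0.003,"y":0,"z":0,"yaw":0}]' | grep -E "pos|force"; done
```

```text
ee_pos: [577.2, 106.9, 26.0]
force: [-8.8, -1.9, 4.9]
gripper_force: 4.8
ee_pos: [577.2, 106.9, 26.0]
force: [-14.6, -2.8, 10.8]
gripper_force: 8.2
```

The push stalled at TCP x = 577.2 with the force rising to 15 N, so the case is flat on the batten. Next I move round to its right end.

```bash
python3 -m crank '[{"grip":0.0912,"x":0.02,"y":0,"z":0,"yaw":0},{"grip":0.0912,"x":0.04,"y":0,"z":0,"yaw":0},{"grip":0.055,"x":0.04,"y":0,"z":-0.04,"yaw":0.12},{"grip":0.055,"x":0.04,"y":0.005,"z":-0.08,"yaw":0.24},{"grip":0.055,"x":0.04,"y":0.01,"z":-0.1,"yaw":0.36}]' | grep -E "pos|force"
python3 go.py 661.4 -45 126 98.3
```

```text
ee_pos: [545.3, 112.4, 130.8]
force: [1.3, 0.2, -0.1]
gripper_force: 0.0
t 6.18 pos [545.3 112.4 130.8] yaw 167.3 F [ 1.3  0.2 -0.1] q6 -67 | shift [-0.1477 -0.1281  0.0058] yaw 1.205
```

```bash
python3 -m crank '[{"grip":0.055,"x":-0.015,"y":-0.013,"z":0,"yaw":0.12},{"grip":0.055,"x":-0.03,"y":-0.026,"z":0,"yaw":0.24},{"grip":0.055,"x":-0.045,"y":-0.04,"z":0,"yaw":0.36},{"grip":0.055,"x":-0.06,"y":-0.052,"z":0,"yaw":0.48},{"grip":0.055,"x":-0.075,"y":-0.065,"z":0,"yaw":0.6}]' | grep -E "pos|force"
python3 go.py 661.4 -45 126 98.3
```

```text
ee_pos: [603.8, 31.6, 127.0]
force: [0.2, -0.9, 0.5]
gripper_force: 0.0
t 6.60 pos [603.8  31.6 127. ] yaw 133.0 F [ 0.2 -0.9  0.5] q6 -41 | shift [-0.0954 -0.0101  0.0013] yaw 0.606
```

```bash
python3 -m crank '[{"grip":0.055,"x":-0.02,"y":-0.002,"z":0,"yaw":0.12},{"grip":0.055,"x":-0.04,"y":-0.004,"z":0,"yaw":0.24},{"grip":0.055,"x":-0.06,"y":-0.006,"z":0,"yaw":0.36},{"grip":0.055,"x":-0.08,"y":-0.008,"z":0,"yaw":0.48},{"grip":0.055,"x":-0.0955,"y":-0.01,"z":0,"yaw":0.606}]' | grep -E "pos|force|width"
python3 look.py a3; python3 go.py 661.4 -45 26 98.3
```

```text
ee_pos: [662.4, -45.6, 126.7]
force: [0.0, -0.5, -0.1]
gripper_width: 54.6
gripper_force: 0.0
case uv 657.1515803480837 53.19199633493938 yaw -82.17548215696306 sides [np.float64(105.41667855664411), np.float64(106.30328531629821)]
t 7.07 pos [664.  -47.8 126.7] yaw 98.0 F [ 3.3 -0.9  0.1] q6 -13 | shift [ 0.0035 -0.003   0.1006] yaw -0.006
```

View pics/a3.png

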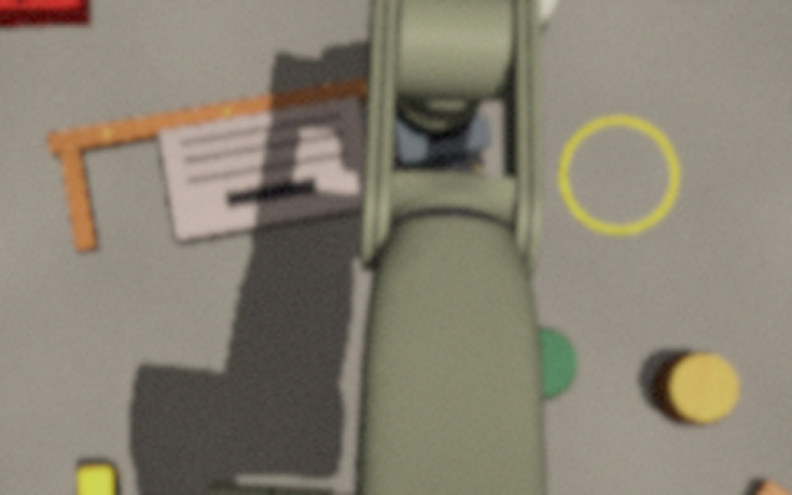

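The case lies flush along the batten, with its left end about 80 mm short of the block. The gripper is off its right end, with clear shelf below, so I descend and push left.

```bash
python3 -m crank '[{"grip":0.055,"x":0,"y":-0.003,"z":0.03,"yaw":0},{"grip":0.055,"x":0,"y":-0.003,"z":0.06,"yaw":0},{"grip":0.055,"x":0,"y":-0.003,"z":0.09,"yaw":0},{"grip":0.055,"x":0,"y":-0.003,"z":0.1,"yaw":0},{"grip":0.055,"x":0.005,"y":-0.003,"z":0.1,"yaw":0}]' | grep -E "pos|force"
python3 -m crank '[{"grip":0.055,"x":0.008,"y":0,"z":0,"yaw":0},{"grip":0.055,"x":0.016,"y":0,"z":0,"yaw":0},{"grip":0.055,"x":0.024,"y":0,"z":0,"yaw":0},{"grip":0.055,"x":0.032,"y":0,"z":0,"yaw":0},{"grip":0.055,"x":0.04,"y":0,"z":0,"yaw":0}]'| grep -E "pos|force"
python3 -m crank '[{"grip":0.055,"x":0.006,"y":0,"z":0,"yaw":0},{"grip":0.055,"x":0.012,"y":0,"z":0,"yaw":0},{"grip":0.055,"x":0.018,"y":0,"z":0,"yaw":0},{"grip":0.055,"x":0.024,"y":0,"z":0,"yaw":0},{"grip":0.055,"x":0.03,"y":0,"z":0,"yaw":0}]'| grep -E "pos|force"
python3 look.py; python3 go.py 661.4 -45 26 98.3
```

```text
ee_pos: [654.6, -39.9, 23.4]
force: [-0.7, 0.2, 0.3]
gripper_force: 0.0
ee_pos: [651.1, -0.3, 28.3]
force: [0.8, -5.7, 3.5]
gripper_force: 2.9
ee_pos: [646.6, 29.1, 28.2]
force: [1.3, -5.9, 3.5]
gripper_force: 3.0
case uv 655.6507528424214 100.18683269365935 yaw -82.04656872778884 sides [np.float64(99.49124978217263), np.float64(106.8078480436421)]
t 8.37 pos [646.3  30.5  28.1] yaw 98.7 F [ 1.1 -3.6  2.4] q6 -7 | shift [-0.0769  0.0035  0.0023] yaw 0.007
```

```bash
python3 -m crank '[{"grip":0.055,"x":0.006,"y":0,"z":0,"yaw":0},{"grip":0.055,"x":0.012,"y":0,"z":0.001,"yaw":0},{"grip":0.055,"x":0.018,"y":0,"z":0.002,"yaw":0},{"grip":0.055,"x":0.022,"y":0,"z":0.002,"yaw":0},{"grip":0.055,"x":0.025,"y":0,"z":0.002,"yaw":0}]'| grep -E "pos|force"
for k in 1 2 ; do python3 -m crank '[{"grip":0.055,"x":0.001,"y":0,"z":0,"yaw":0},{"grip":0.055,"x":0.002,"y":0,"z":0,"yaw":0},{"grip":0.055,"x":0.003,"y":0,"z":0,"yaw":0},{"grip":0.055,"x":0.004,"y":0,"z":0,"yaw":0},{"grip":0.055,"x":0.005,"y":0,"z":0,"yaw":0}]'| grep -E "pos|force"; done
python3 look.py a4; python3 go.py 661.4 -45 26 98.3
```

```text
ee_pos: [642.6, 53.9, 25.8]
force: [0.9, -5.8, 4.0]
gripper_force: 3.1
ee_pos: [641.8, 58.5, 25.8]
force: [1.4, -7.0, 3.9]
gripper_force: 3.2
ee_pos: [641.0, 63.4, 25.8]
force: [0.3, -6.2, 4.0]
gripper_force: 3.2
case uv 655.1951084249844 135.4347179242427 yaw -81.12317890707715 sides [np.float64(100.36421436694187), np.float64(105.69612024979472)]
t 9.67 pos [641.   63.6  25.8] yaw 98.7 F [ 1.  -5.5  4.1] q6 -4 | shift [-0.1105  0.0037  0.    ] yaw 0.007
```

View pics/a4.png

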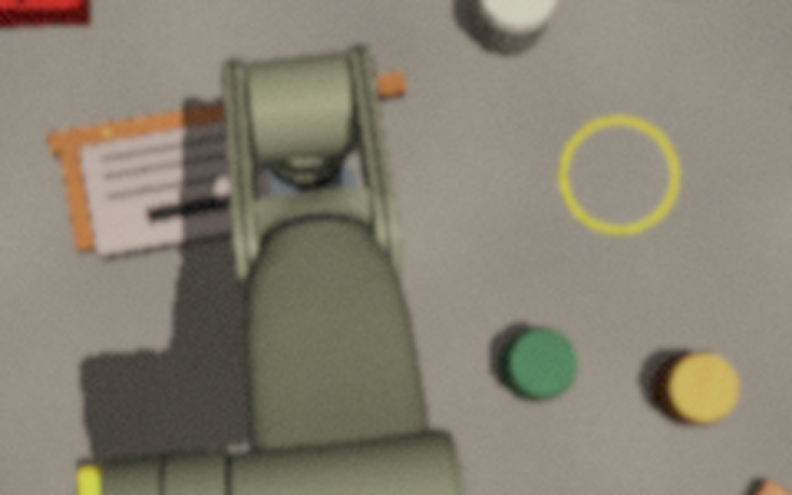

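The case's left end is a few millimetres from the block. I'll continue until I feel contact.

```bash
for k in 1 2 3; do python3 -m crank '[{"grip":0.055,"x":0.001,"y":0,"z":0,"yaw":0},{"grip":0.055,"x":0.002,"y":0,"z":0,"yaw":0},{"grip":0.055,"x":0.003,"y":0,"z":0,"yaw":0},{"grip":0.055,"x":0.003,"y":0,"z":0,"yaw":0},{"grip":0.055,"x":0.003,"y":0,"z":0,"yaw":0}]'| grep -E "pos|  *force|^force"; done
```

```text
ee_pos: [640.8, 64.6, 25.8]
force: [1.2, -12.5, 3.6]
ee_pos: [640.6, 64.7, 25.9]
force: [2.5, -20.2, 5.2]
ee_pos: [640.3, 64.8, 26.0]
force: [2.2, -30.7, 4.5]
```

The push stalled against the block at 30 N. I back off, lift and look.

```bash
python3 -m crank '[{"grip":0.055,"x":-0.015,"y":0,"z":0,"yaw":0},{"grip":0.055,"x":-0.04,"y":0,"z":0,"yaw":0},{"grip":0.07,"x":-0.06,"y":0,"z":-0.035,"yaw":-0.12},{"grip":0.0912,"x":-0.06,"y":0.02,"z":-0.07,"yaw":-0.24},{"grip":0.0912,"x":-0.06,"y":0.05,"z":-0.1,"yaw":-0.36}]' | grep -E "pos|^force"
python3 go.py 542 165 126 188.3
```

```text
ee_pos: [694.8, 20.5, 126.0]
force: [1.0, 0.4, -0.2]
t 11.33 pos [694.8  20.5 126. ] yaw 119.5 F [ 1.   0.4 -0.2] q6 -29 | shift [ 0.201  -0.0618  0.0004] yaw -1.201
```

```bash
python3 -m crank '[{"grip":0.0912,"x":0.025,"y":-0.008,"z":0,"yaw":-0.12},{"grip":0.0912,"x":0.05,"y":-0.016,"z":0,"yaw":-0.24},{"grip":0.0912,"x":0.075,"y":-0.023,"z":0,"yaw":-0.36},{"grip":0.0912,"x":0.1,"y":-0.031,"z":0,"yaw":-0.48},{"grip":0.0912,"x":0.125,"y":-0.04,"z":0,"yaw":-0.6}]' | grep -E "pos|^force"
python3 go.py 542 165 126 188.3
```

```text
ee_pos: [599.0, 112.4, 123.9]
force: [-0.0, 0.8, -0.4]
t 11.75 pos [599.  112.4 123.9] yaw 154.0 F [-0.   0.8 -0.4] q6 -55 | shift [ 0.0743  0.0223 -0.0021] yaw -0.599
```

```bash
python3 -m crank '[{"grip":0.0912,"x":0.015,"y":0.005,"z":0,"yaw":-0.12},{"grip":0.0912,"x":0.03,"y":0.01,"z":0,"yaw":-0.24},{"grip":0.0912,"x":0.045,"y":0.015,"z":0,"yaw":-0.36},{"grip":0.0912,"x":0.06,"y":0.02,"z":0,"yaw":-0.48},{"grip":0.0912,"x":0.074,"y":0.022,"z":0,"yaw":-0.599}]' | grep -E "pos|^force"
python3 look.py a5; python3 go.py 542 165 26 188.3
```

```text
ee_pos: [542.7, 165.0, 124.0]
force: [0.7, -0.9, -0.4]
case uv 681.7759579823911 85.48341995287139 yaw -1.7181564748904066 sides [np.float64(204.1802868000534), np.float64(78.41384631136066)]
t 12.22 pos [540.2 165.9 123.8] yaw -171.4 F [-3.1  0.1 -0.5] q6 -83 | shift [-0.0019 -0.0013  0.0978] yaw 0.006
```

View pics/a5.png

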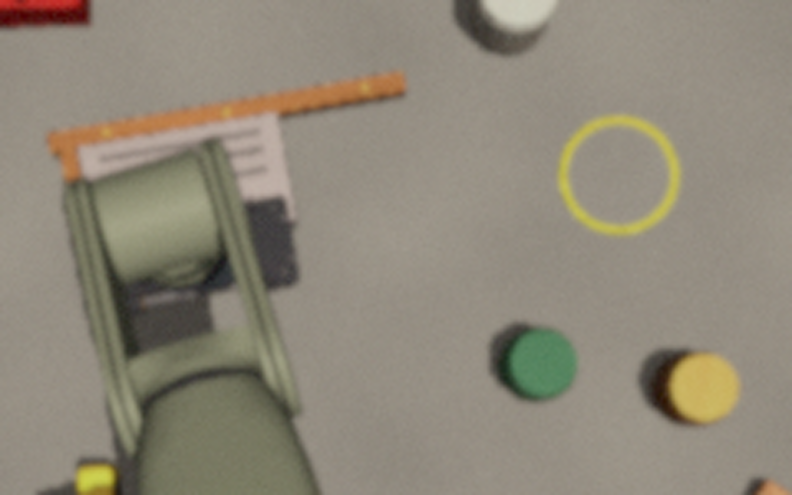

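The case sits in the corner, against both the batten and the block as far as this view shows. I'll give its front a firm final nudge back to make sure it is seated.

```bash
python3 -m crank '[{"grip":0.0912,"x":0.003,"y":-0.001,"z":0.03,"yaw":0},{"grip":0.0912,"x":0.003,"y":-0.001,"z":0.06,"yaw":0},{"grip":0.0912,"x":0.003,"y":-0.001,"z":0.09,"yaw":0},{"grip":0.0912,"x":0.003,"y":-0.001,"z":0.098,"yaw":0.006},{"grip":0.0912,"x":0.003,"y":-0.001,"z":0.098,"yaw":0.006}]' | grep -E "pos|^force"
python3 -m crank '[{"grip":0.0912,"x":-0.006,"y":0,"z":0,"yaw":0},{"grip":0.0912,"x":-0.012,"y":0,"z":0,"yaw":0},{"grip":0.0912,"x":-0.018,"y":0,"z":0,"yaw":0},{"grip":0.0912,"x":-0.022,"y":0,"z":0,"yaw":0},{"grip":0.0912,"x":-0.025,"y":0,"z":0,"yaw":0}]' | grep -E "pos|^force"
for k in 1 2 ; do python3 -m crank '[{"grip":0.0912,"x":-0.001,"y":0,"z":0,"yaw":0},{"grip":0.0912,"x":-0.002,"y":0,"z":0,"yaw":0},{"grip":0.0912,"x":-0.003,"y":0,"z":0,"yaw":0},{"grip":0.0912,"x":-0.004,"y":0,"z":0,"yaw":0},{"grip":0.0912,"x":-0.004,"y":0,"z":0,"yaw":0}]' | grep -E "pos|^force"; done; python3 go.py 542 165 26 188.3
```

```text
ee_pos: [539.2, 161.6, 23.6]
force: [0.9, -0.6, -0.1]
ee_pos: [566.3, 165.3, 26.5]
force: [-5.0, -0.4, 2.9]
ee_pos: [567.7, 165.7, 25.3]
force: [-6.5, 0.7, 4.3]
ee_pos: [567.8, 165.6, 25.2]
force: [-13.7, -0.9, 10.3]
t 13.88 pos [567.8 165.6  25.2] yaw -172.3 F [-13.7  -0.9  10.3] q6 -83 | shift [ 0.0257  0.0029 -0.0005] yaw -0.010
```

```bash
python3 -m crank '[{"grip":0.0912,"x":0.02,"y":0,"z":0,"yaw":0},{"grip":0.0912,"x":0.04,"y":0,"z":0,"yaw":0},{"grip":0.055,"x":0.04,"y":0,"z":-0.04,"yaw":0.12},{"grip":0.055,"x":0.04,"y":-0.02,"z":-0.08,"yaw":0.24},{"grip":0.055,"x":0.04,"y":-0.04,"z":-0.1,"yaw":0.36}]' | grep -E "pos|^force"
python3 go.py 652 15 126 98.3
```

```text
ee_pos: [540.6, 122.1, 128.7]
force: [0.6, 0.5, -0.2]
t 14.30 pos [540.6 122.1 128.7] yaw 166.8 F [ 0.6  0.5 -0.2] q6 -65 | shift [-0.1329 -0.0788  0.0032] yaw 1.195
```

```bash
python3 -m crank '[{"grip":0.055,"x":-0.014,"y":-0.008,"z":0,"yaw":0.12},{"grip":0.055,"x":-0.028,"y":-0.016,"z":0,"yaw":0.24},{"grip":0.055,"x":-0.042,"y":-0.024,"z":0,"yaw":0.36},{"grip":0.055,"x":-0.056,"y":-0.032,"z":0,"yaw":0.48},{"grip":0.055,"x":-0.07,"y":-0.04,"z":0,"yaw":0.6}]' | grep -E "pos|^force"
python3 go.py 652 15 126 98.3
```

```text
ee_pos: [599.4, 65.9, 125.7]
force: [-0.2, -0.7, 0.7]
t 14.72 pos [599.4  65.9 125.7] yaw 132.3 F [-0.2 -0.7  0.7] q6 -37 | shift [-0.073   0.0047 -0.0002] yaw 0.593
```

```bash
python3 -m crank '[{"grip":0.055,"x":-0.015,"y":0.001,"z":0,"yaw":0.12},{"grip":0.055,"x":-0.03,"y":0.002,"z":0,"yaw":0.24},{"grip":0.055,"x":-0.045,"y":0.003,"z":0,"yaw":0.36},{"grip":0.055,"x":-0.06,"y":0.004,"z":0,"yaw":0.48},{"grip":0.055,"x":-0.073,"y":0.004,"z":0,"yaw":0.593}]' | grep -E "pos|^force"
python3 look.py; python3 go.py 652 15 26 98.3
```

```text
ee_pos: [652.1, 14.8, 125.4]
force: [-0.4, -0.7, -0.5]
case uv 656.6154088511048 121.65791023971116 yaw 7.879487562618209 sides [np.float64(129.76740372075056), np.float64(106.27568609671407)]
t 15.18 pos [653.7  13.1 125.4] yaw 98.0 F [1.6 0.1 0.5] q6 -8 | shift [ 0.0023 -0.0018  0.0993] yaw -0.005
```

```bash
python3 -m crank '[{"grip":0.055,"x":0,"y":-0.002,"z":0.03,"yaw":0},{"grip":0.055,"x":0,"y":-0.002,"z":0.06,"yaw":0},{"grip":0.055,"x":0,"y":-0.002,"z":0.09,"yaw":0},{"grip":0.055,"x":0,"y":-0.002,"z":0.098,"yaw":-0.005},{"grip":0.055,"x":0.005,"y":-0.002,"z":0.098,"yaw":-0.005}]' | grep -E "pos|^force"
python3 -m crank '[{"grip":0.055,"x":0.01,"y":0,"z":0,"yaw":0},{"grip":0.055,"x":0.02,"y":0,"z":0,"yaw":0},{"grip":0.055,"x":0.03,"y":0,"z":0,"yaw":0},{"grip":0.055,"x":0.036,"y":0,"z":0,"yaw":0},{"grip":0.055,"x":0.04,"y":0,"z":0,"yaw":0}]'| grep -E "pos|^force"
for k in 1 2; do python3 -m crank '[{"grip":0.055,"x":0.002,"y":0,"z":0,"yaw":0},{"grip":0.055,"x":0.003,"y":0,"z":0,"yaw":0},{"grip":0.055,"x":0.004,"y":0,"z":0,"yaw":0},{"grip":0.055,"x":0.005,"y":0,"z":0,"yaw":0},{"grip":0.055,"x":0.005,"y":0,"z":0,"yaw":0}]'| grep -E "pos|^force"; done
```

```text
ee_pos: [646.2, 19.9, 24.9]
force: [-0.6, 0.1, -0.6]
ee_pos: [642.2, 61.4, 28.7]
force: [-0.6, 0.3, 0.7]
ee_pos: [641.1, 64.1, 27.5]
force: [-0.8, -1.0, 0.9]
ee_pos: [642.0, 64.9, 27.6]
force: [3.9, -15.5, -1.4]
```

The left nudge stalled at the same place as before (v = -28.5), so the case is home on both faces. Now the jar.

```bash
python3 -m crank '[{"grip":0.055,"x":-0.015,"y":0,"z":0,"yaw":0},{"grip":0.055,"x":-0.04,"y":0,"z":0,"yaw":0},{"grip":0.05,"x":-0.06,"y":0,"z":-0.035,"yaw":-0.12},{"grip":0.05,"x":-0.08,"y":0,"z":-0.07,"yaw":-0.24},{"grip":0.05,"x":-0.1,"y":0,"z":-0.1,"yaw":-0.36}]' | grep -E "pos|^force"
python3 look.py; python3 go.py 387.6 -118.3 130 152.4
```

```text
ee_pos: [655.8, -30.3, 128.8]
force: [0.5, -0.7, 0.5]
case uv 656.7248695234656 100.37414055614802 yaw 8.278058433427645 sides [np.float64(174.09722914606715), np.float64(106.17173631374763)]
t 17.32 pos [660.1 -34.4 135.9] yaw 120.0 F [ 3.1 -2.9  4.3] q6 -34 | shift [ 0.0639 -0.2779  0.0026] yaw -0.565
```

```bash
python3 -m crank '[{"grip":0.05,"x":0.006,"y":-0.028,"z":0,"yaw":-0.1},{"grip":0.05,"x":0.013,"y":-0.056,"z":0,"yaw":-0.2},{"grip":0.05,"x":0.02,"y":-0.084,"z":0,"yaw":-0.3},{"grip":0.05,"x":0.026,"y":-0.112,"z":0,"yaw":-0.4},{"grip":0.05,"x":0.032,"y":-0.14,"z":0,"yaw":-0.5}]' | grep -E "pos|^force"
python3 go.py 387.6 -118.3 130 152.4
```

```text
ee_pos: [516.6, -70.6, 127.1]
force: [1.1, -0.3, 1.3]
t 17.73 pos [516.6 -70.6 127.1] yaw 148.4 F [ 1.1 -0.3  1.3] q6 -68 | shift [ 0.085  -0.1081 -0.0029] yaw -0.069
```

```bash
python3 -m crank '[{"grip":0.05,"x":0.021,"y":-0.027,"z":0,"yaw":-0.03},{"grip":0.05,"x":0.043,"y":-0.054,"z":0,"yaw":-0.069},{"grip":0.05,"x":0.064,"y":-0.081,"z":0,"yaw":-0.069},{"grip":0.05,"x":0.085,"y":-0.108,"z":0,"yaw":-0.069},{"grip":0.05,"x":0.085,"y":-0.108,"z":0,"yaw":-0.069}]' | grep -E "pos|^force"
python3 - <<'E'
from h import *
from go import rel
im=grab_frame("top");m=camera_model("top")
c=big(mask(im,(50,60,20),(90,255,255),(365,195,410,240)));(x,y),r=cv2.minEnclosingCircle(c);print("green",x,y,r,cast(m,[(x,y)],78)[0])
k=cv2.morphologyEx(mask(im,(0,0,168),(180,60,255),(225,125,365,225)),cv2.MORPH_CLOSE,np.ones((9,9)))
w=cast(m,cv2.boxPoints(cv2.minAreaRect(big(k))),45)[:,:2];print("case",w.mean(0),w)
cv2.imwrite("pics/a6.png",cv2.resize(im[105:255,225:465],None,fx=3.3,fy=3.3,interpolation=cv2.INTER_CUBIC)[:,:,::-1])
rel(387.6,-118.3,38,152.4)
E
```

```text
ee_pos: [382.4, -117.4, 126.6]
force: [0.3, -0.2, 0.5]
green 388.0 213.5 10.594910621643066 [ 451.34454553 -151.44760067   78.        ]
case [637.41642799 181.83355776] [[675.85619642 288.17637099]
 [704.49923199  91.16451095]
 [598.84874539  75.95349741]
 [570.46153817 272.0398517 ]]
t 18.20 pos [ 386.1 -117.6  127.2] yaw 152.0 F [-0.1 -0.2  0.6] q6 -81 | shift [-0.0019  0.0001  0.0892] yaw -0.008
```

View pics/a6.png

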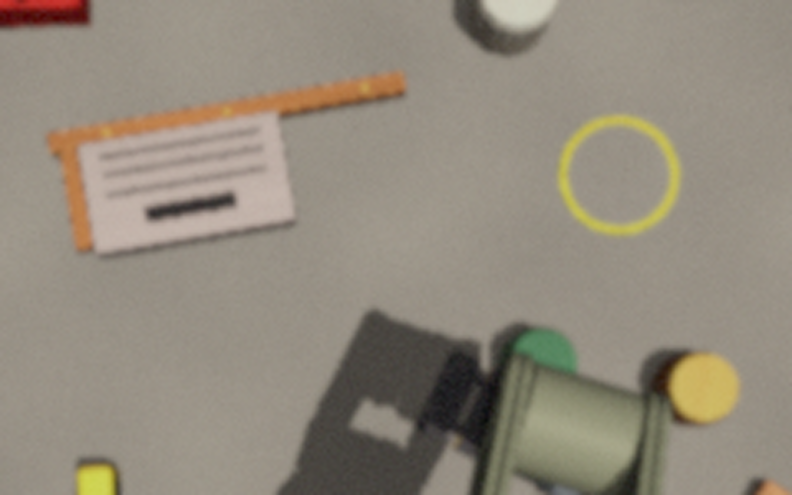

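The case is now fully visible and home, flat against the batten and block. The jar at (545,350) is partly hidden by the wrist, and the amber jar is unmoved. I descend behind the green jar.

```bash
python3 -m crank '[{"grip":0.05,"x":0,"y":0,"z":0.025,"yaw":-0.008},{"grip":0.05,"x":0,"y":0,"z":0.05,"yaw":-0.008},{"grip":0.05,"x":0,"y":0,"z":0.075,"yaw":-0.008},{"grip":0.05,"x":0,"y":0,"z":0.087,"yaw":-0.008},{"grip":0.05,"x":0,"y":0,"z":0.087,"yaw":-0.008}]' | grep -E "pos|^force|width"
python3 -m crank '[{"grip":0.05,"x":-0.003,"y":0,"z":0,"yaw":0},{"grip":0.05,"x":-0.006,"y":0,"z":0,"yaw":0},{"grip":0.05,"x":-0.009,"y":0,"z":0,"yaw":0},{"grip":0.05,"x":-0.012,"y":0,"z":0,"yaw":0},{"grip":0.05,"x":-0.015,"y":0,"z":0,"yaw":0}]' | grep -E "pos|^force"
python3 -m crank '[{"grip":0.05,"x":-0.003,"y":0,"z":0,"yaw":0},{"grip":0.05,"x":-0.006,"y":0,"z":0,"yaw":0},{"grip":0.05,"x":-0.009,"y":0,"z":0,"yaw":0},{"grip":0.05,"x":-0.012,"y":0,"z":0,"yaw":0},{"grip":0.05,"x":-0.015,"y":0,"z":0,"yaw":0}]' | grep -E "pos|^force"
python3 -m crank '[{"grip":0.05,"x":-0.004,"y":0,"z":0,"yaw":0},{"grip":0.05,"x":-0.008,"y":0,"z":0,"yaw":0},{"grip":0.05,"x":-0.012,"y":0,"z":0,"yaw":0},{"grip":0.05,"x":-0.016,"y":0,"z":0,"yaw":0},{"grip":0.05,"x":-0.02,"y":0,"z":0,"yaw":0}]' | grep -E "pos|^force"
python3 go.py 601.5 -229.9 38 152.4
```

```text
ee_pos: [388.3, -116.7, 38.2]
force: [-1.1, 0.5, 0.8]
gripper_width: 49.9
ee_pos: [403.4, -124.7, 41.1]
force: [0.9, -0.2, -0.6]
ee_pos: [415.1, -131.2, 40.2]
force: [-2.2, 0.2, 0.7]
ee_pos: [433.8, -140.5, 40.3]
force: [-0.5, 0.6, -0.1]
t 19.87 pos [ 433.8 -140.5   40.3] yaw 152.6 F [-0.5  0.6 -0.1] q6 -82 | shift [-0.19   -0.0022  0.0022] yaw 0.004
```

```bash
for k in 1 2 3 4; do python3 -m crank '[{"grip":0.05,"x":-0.006,"y":0,"z":0,"yaw":0},{"grip":0.05,"x":-0.012,"y":0,"z":0,"yaw":0},{"grip":0.05,"x":-0.018,"y":0,"z":0,"yaw":0},{"grip":0.05,"x":-0.024,"y":0,"z":0,"yaw":0},{"grip":0.05,"x":-0.03,"y":0,"z":0,"yaw":0}]' | grep -E "pos|^force"; done
cat > jar.py <<'E'
from h import *
from go import rel
im=grab_frame("top");sc=grab_frame("scene");m=camera_model("top");ms=camera_model("scene")
for n,I,M,bx in(("top",im,m,(370,120,440,235)),("scene",sc,ms,(205,160,305,240))):
    c=big(mask(I,(50,60,20),(90,255,255),bx));(x,y),r=cv2.minEnclosingCircle(c);b=cv2.boundingRect(c);print(n,x,y,r,b,cast(M,[(x,y)],78)[0][:2])
    if n=="scene": print(" lid top",cast(M,[(b[0]+b[2]/2,b[1]+b[2]*.32)],78)[0][:2])
rel(601.5,-229.9,38,152.4)
E
python3 jar.py
```

```text
ee_pos: [460.8, -154.6, 40.3]
force: [-0.4, 0.2, -0.4]
ee_pos: [487.3, -168.3, 40.3]
force: [-1.0, 1.0, -1.1]
ee_pos: [513.9, -182.1, 40.4]
force: [-0.7, 0.5, -0.5]
ee_pos: [540.6, -195.9, 40.4]
force: [-1.0, 1.5, -0.4]
top 392.0 218.0 9.999999747378752e-05 (392, 218, 1, 1) [ 436.94666441 -163.3063839 ]
scene 247.30918884277344 203.06536865234375 10.598160743713379 (238, 197, 19, 17) [ 618.57351081 -162.00770605]
 lid top [ 618.22271946 -161.53704639]
t 21.63 pos [ 541.5 -196.3   40.6] yaw 152.6 F [-1.1  0.1  0.1] q6 -84 | shift [-0.0687 -0.0022  0.0027] yaw 0.004
```

Run:
```python
from h import *
sc=grab_frame("scene");im=grab_frame("top");m=camera_model("top");ms=camera_model("scene")
print("exp scene",proj(ms,[(578.7,-215.7,78),(578.7,-215.7,0),(638.7,-249.3,0)]),"top",proj(m,[(578.7,-215.7,78)]))
for n,I,bx in(("scene",sc,(190,150,320,260)),("top",im,(360,100,450,240))):
  for lo in((45,60,20),(38,50,15)):
    for c in cv2.findContours(mask(I,lo,(95,255,255),bx),0,2)[0]:
      if cv2.contourArea(c)>8: print(n,lo,cv2.boundingRect(c),cv2.contourArea(c),cv2.mean(I,mask=cv2.drawContours(np.zeros(I.shape[:2],np.uint8),[c],-1,255,-1))[:3])
```

```text
exp scene [[246.31992366 189.53642922]
 [248.9346352  208.78221675]
 [227.56520012 212.93724092]] top [[406.92487844 172.39121219]]
scene (45, 60, 20) (237, 184, 22, 31) 431.0 (56.97040169133193, 80.65961945031712, 47.81606765327696)
scene (38, 50, 15) (237, 183, 23, 32) 477.5 (57.56813819577735, 79.90595009596929, 47.93282149712092)
```

The jar's measured outline in the scene view (bbox 237–259, 184–215) matches the position expected from the push. About 69 mm remain.

```bash
for k in 1 2; do python3 -m crank '[{"grip":0.05,"x":-0.006,"y":0,"z":0,"yaw":0},{"grip":0.05,"x":-0.012,"y":0,"z":0,"yaw":0},{"grip":0.05,"x":-0.018,"y":0,"z":0,"yaw":0},{"grip":0.05,"x":-0.023,"y":-0.001,"z":0,"yaw":0},{"grip":0.05,"x":-0.028,"y":-0.001,"z":0,"yaw":0}]' | grep -E "pos|^force"; done
python3 -m crank '[{"grip":0.05,"x":-0.004,"y":0,"z":0,"yaw":0},{"grip":0.05,"x":-0.007,"y":0,"z":0,"yaw":0},{"grip":0.05,"x":-0.009,"y":0,"z":0,"yaw":0},{"grip":0.05,"x":-0.011,"y":0,"z":0,"yaw":0},{"grip":0.05,"x":-0.012,"y":0,"z":0,"yaw":0}]' | grep -E "pos|^force"
python3 go.py 601.5 -229.9 38 152.4
python3 -m crank '[{"grip":0.05,"x":0.006,"y":0,"z":0,"yaw":0},{"grip":0.05,"x":0.02,"y":0,"z":0,"yaw":0},{"grip":0.05,"x":0.045,"y":0,"z":0,"yaw":0},{"grip":0.05,"x":0.08,"y":0,"z":0,"yaw":0},{"grip":0.05,"x":0.11,"y":0,"z":-0.02,"yaw":0}]' | grep -E "pos|^force"
python3 -m crank '[{"grip":0.05,"x":0.03,"y":0,"z":-0.03,"yaw":0},{"grip":0.05,"x":0.06,"y":0,"z":-0.06,"yaw":0},{"grip":0.05,"x":0.09,"y":0,"z":-0.09,"yaw":0},{"grip":0.05,"x":0.1,"y":0,"z":-0.12,"yaw":0},{"grip":0.05,"x":0.1,"y":0,"z":-0.14,"yaw":0}]' | grep -E "pos|^force"
cat > fin.py <<'E'
from h import *
from go import rel
np.set_printoptions(precision=1,suppress=True)
m=camera_model("top");ms=camera_model("scene");im=grab_frame("top");sc=grab_frame("scene")
for n,lo,hi,bx in (("green",(50,60,20),(90,255,255),(375,125,445,235)),("amber",(10,90,60),(30,255,255),(420,205,455,240))):
    k=mask(im,lo,hi,bx)
    if not k.any(): print(n,"hidden");continue
    c=big(k);(x,y),r=cv2.minEnclosingCircle(c);print(n,x,y,r,cast(m,[(x,y)],78)[0])
ri=mask(im,(24,100,100),(35,255,255),(385,130,440,185))
if ri.any():
    q=cv2.findNonZero(cv2.morphologyEx(ri,cv2.MORPH_CLOSE,np.ones((3,3))));print("ring px",cv2.boundingRect(q),"c",cast(m,[cv2.minEnclosingCircle(q)[0]],0))
c=big(mask(sc,(45,60,20),(95,255,255),(190,150,320,260)));b=cv2.boundingRect(c);print("scene green bbox",b)
print("exp lid/foot at ring",proj(ms,[(638.7,-249.3,78),(638.7,-249.3,0)]))
k=cv2.morphologyEx(mask(im,(0,0,168),(180,60,255),(225,125,365,225)),cv2.MORPH_CLOSE,np.ones((9,9)))
w=cast(m,cv2.boxPoints(cv2.minAreaRect(big(k))),45)[:,:2];print("case",w.mean(0))
rel(0,0,0,0)
E
python3 fin.py
```

```text
ee_pos: [564.8, -209.7, 40.3]
force: [-1.0, 0.7, 1.0]
ee_pos: [589.3, -223.5, 40.3]
force: [-1.5, 0.5, 0.6]
ee_pos: [599.7, -228.7, 40.4]
force: [-0.8, 0.9, 0.2]
t 22.98 pos [ 599.7 -228.7   40.4] yaw 152.6 F [-0.8  0.9  0.2] q6 -85 | shift [-0.0022 -0.0002  0.0024] yaw 0.004
ee_pos: [497.8, -176.4, 57.6]
force: [-0.7, 0.6, 0.8]
ee_pos: [410.8, -130.9, 203.3]
force: [0.6, -0.0, -1.1]
green 414.08905029296875 156.63699340820312 11.928075790405273 [ 627.9 -240.2   78. ]
amber 441.5 222.5 9.513249397277832 [ 418.6 -315.7   78. ]
ring px (394, 140, 37, 36) c [[ 639.  -249.4    0. ]]
scene green bbox (216, 187, 22, 32)
exp lid/foot at ring [[224.2 193.7]
 [227.6 212.9]]
case [637.1 181.5]
t 23.92 pos [ 414.7 -132.5  204.4] yaw 152.6 F [ 0.7 -0.1 -0.9] q6 -82 | shift [ 0.4 -0.1  0.2] yaw 2.664
```

```bash
python3 -m crank '[{"grip":0.05,"x":0.018,"y":0.03,"z":0,"yaw":0},{"grip":0.05,"x":0.036,"y":0.06,"z":0,"yaw":0},{"grip":0.05,"x":0.054,"y":0.09,"z":0,"yaw":0},{"grip":0.05,"x":0.06,"y":0.12,"z":0,"yaw":0},{"grip":0.05,"x":0.065,"y":0.15,"z":0,"yaw":0}]' | grep -E "pos|^force"
python3 fin.py
python3 - <<'E'
from h import *
np.set_printoptions(precision=1,suppress=True)
m=camera_model("top");im=grab_frame("top");ms=camera_model("scene");sc=grab_frame("scene")
old=cv2.cvtColor(cv2.imread("pics/top0.png"),cv2.COLOR_BGR2RGB)
for n,I,bx in(("start",old,(370,198,405,235)),("now",im,(390,135,435,180))):
    hsv=cv2.cvtColor(I,cv2.COLOR_RGB2HSV)
    for V in(20,90,110):
        c=big(mask(I,(50,60,V),(90,255,255),bx));M=cv2.moments(c);p=(M["m10"]/M["m00"],M["m01"]/M["m00"]);print(n,V,p,cv2.contourArea(c),cast(m,[p],78)[0],"rect",cv2.boundingRect(c))
c=big(mask(sc,(45,60,20),(95,255,255),(190,150,320,260)))
e=[proj(ms,[(x,y,z)])[0] for x,y in((638.7,-249.3),(628,-240),(637,-248)) for z in(0,78)];print(np.array(e).ravel(),cv2.boundingRect(c))
E
```

```text
ee_pos: [423.4, 32.4, 199.6]
force: [1.3, -0.1, -0.8]
green 414.08905029296875 156.63699340820312 11.928075790405273 [ 627.9 -240.2   78. ]
amber 436.2982177734375 222.47625732421875 11.961017608642578 [ 419.1 -299.7   78. ]
ring px (394, 140, 37, 36) c [[ 639.  -249.4    0. ]]
scene green bbox (216, 187, 22, 32)
exp lid/foot at ring [[224.2 193.7]
 [227.6 212.9]]
case [637.5 181.9]
t 24.43 pos [425.   34.  199.5] yaw 152.9 F [-0.5 -0.5  0.4] q6 -60 | shift [ 0.4 -0.2  0.2] yaw 2.668
start 20 (387.6343434343434, 214.82828282828282) 330.0 [ 447.2 -150.1   78. ] rect (377, 205, 22, 21)
start 90 (388.8904593639576, 214.69375736160185) 283.0 [ 447.5 -154.1   78. ] rect (380, 205, 19, 21)
start 110 (389.2280701754386, 214.5375939849624) 266.0 [ 448.  -155.1   78. ] rect (380, 205, 19, 20)
now 20 (414.32093663911843, 156.63911845730027) 363.0 [ 627.8 -240.9   78. ] rect (403, 146, 24, 22)
now 90 (416.4007490636704, 155.15480649188513) 267.0 [ 632.3 -247.6   78. ] rect (407, 146, 20, 20)
now 110 (416.69844489519943, 154.8100067613252) 246.5 [ 633.4 -248.6   78. ] rect (408, 146, 19, 19)
[227.6 212.9 224.2 193.7 232.  212.7 228.8 193.4 228.2 212.9 224.9 193.6] (216, 187, 21, 32)
```

```bash
python3 -c "from workcell import *; print(job_done())"
```

```text
the job is handed in; nothing more can be done
None
```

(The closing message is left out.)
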